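# Bring the jam round on the revolving condiment tray

### The job

Turn the revolving condiment tray, gently pushing with a fingertip against the part of its steel spokes that sticks out past the wooden disc, until the jam jar stands lined up with the red arrow; then take the finger away. Do not pinch the spokes, and do not touch or lift the jars, which must all stay standing on the tray. Leave the glasses and the bowl on the draining board where they are.

Things in the scene. Friction and masses are not known exactly. Their poses are not given: they have to be found in the camera images.
- tray_foot: Dark steel round foot, 140 mm across, fixed on the worktop, that carries the revolving condiment tray and does not turn itself. Origin: on the tray's vertical turning axis, at worktop height. Beyond the tray a wall cabinet hangs 0.5 m above the worktop, so the wrist has most room on the side of the tray nearest the robot.
- turntable: Pale wooden disc (224 mm across, top at z = 40 mm) and, over it, a cross of four level steel spokes, 14 mm thick, that turn with it and project past its edge to black balls (22 mm, centres 192 mm from the axis); boss in the middle to z = 66 mm. Turns either way, over a full turn; friction 0.15 N m (1 N at a spoke), no spring or detents. Origin: on the axis, z = 30 mm.
- arrow_collar: Flat white collar, 4 mm high, on the worktop round the foot, with a white tab, 50 mm wide, that sticks out to 168 mm from the axis and bears a red arrow. Fixed. Origin: on the tray's axis, at worktop height. The arrow lies along the collar's own -x axis and points inward to the axis; the jam jar has to stand on the disc in this direction.
- arrow (a point): Middle of the red arrow on the collar's tab, 145 mm from the tray's axis, 5 mm above the worktop.
- spoke0 (a point): Point on the centre line of spoke 0 (of four alike), outside the disc, 172 mm from the axis and 20 mm inside its black ball: a good place to push sideways on. z = 50 mm. Below it is free down to the worktop, or to the collar's tab.
- spoke1 (a point): Point on the centre line of spoke 1 (of four alike), outside the disc, 172 mm from the axis and 20 mm inside its black ball: a good place to push sideways on. z = 50 mm. Below it is free down to the worktop, or to the collar's tab.
- spoke2 (a point): Point on the centre line of spoke 2 (of four alike), outside the disc, 172 mm from the axis and 20 mm inside its black ball: a good place to push sideways on. z = 50 mm. Below it is free down to the worktop, or to the collar's tab.
- spoke3 (a point): Point on the centre line of spoke 3 (of four alike), outside the disc, 172 mm from the axis and 20 mm inside its black ball: a good place to push sideways on. z = 50 mm. Below it is free down to the worktop, or to the collar's tab.
- jam_jar: Jam jar with red label and grey lid, 66 mm across, 108 mm high, 0.38 kg. Stands loose on the wooden disc, in one of the four quarters between the spokes, 70 mm from the axis, and rides round with the disc. Origin: centre of its underside (z = 40 mm).
- spice_paprika: A third spice jar with red cap, alike, 45 mm across, 106 mm high. Stands loose on the wooden disc, in one of the four quarters between the spokes, 70 mm from the axis, and rides round with the disc. Origin: centre of its underside (z = 40 mm).
- spice_cumin: Spice jar with red cap, 45 mm across, 106 mm high. Stands loose on the wooden disc, in one of the four quarters between the spokes, 70 mm from the axis, and rides round with the disc. Origin: centre of its underside (z = 40 mm).
- spice_turmeric: Another spice jar with red cap like the first, 45 mm across, 106 mm high. Stands loose on the wooden disc, in one of the four quarters between the spokes, 70 mm from the axis, and rides round with the disc. Origin: centre of its underside (z = 40 mm).
- tumbler_a: Glass tumbler, the nearer one, 85 mm across, 94 mm high, loose on the draining board at the right. A bystander, to be left alone. Origin: centre of its underside.
- rice_bowl: White rice bowl, 115 mm across, 51 mm high, loose on the draining board at the right. A bystander, to be left alone. Origin: centre of its underside.
Not all that is in view belongs to the job. What is shaped like the spice_turmeric but blue or purple is not meant.

How it is judged:
On the way:
1. the tray is being turned by a finger on a spoke (the jam jar has moved over 20 mm while the finger pushes) ((contact force between the fingers and turntable_c3 above 0.1 N or contact force between the fingers and turntable_c4 above 0.1 N or contact force between the fingers and turntable_c5 above 0.1 N or contact force between the fingers and turntable_c6 above 0.1 N or contact force between the fingers and turntable_c7 above 0.1 N or contact force between the fingers and turntable_c8 above 0.1 N or contact force between the fingers and turntable_c9 above 0.1 N or contact force between the fingers and turntable_c10 above 0.1 N) and distance of jam_jar from where it was at the start of the episode above 0.02 m), for 0.04 s.
At the end, for the whole second after the job is handed in: The jam jar's centre is on the arrow's side of the tray, within 12 mm sideways of the line through arrow and axis (about 10 degrees); all four jars stand upright, at rest, on the disc; the near tumbler and the bowl are within 20 mm of where they were (y of jam_jar in the frame of arrow_collar between -0.012 and 0.012 m and x of jam_jar in the frame of arrow_collar below -0.045 m and height (world z) of jam_jar between 0.035 and 0.046 m and angle between each of jam_jar, spice_paprika, spice_cumin, spice_turmeric's own z axis and vertical below 0.15 rad and horizontal distance between each of jam_jar, spice_paprika, spice_cumin, spice_turmeric and tray_foot below 0.095 m and linear speed of each of jam_jar, spice_paprika, spice_cumin, spice_turmeric below 0.01 m/s and height (world z) of spice_paprika between 0.035 and 0.046 m and height (world z) of spice_cumin between 0.035 and 0.046 m and height (world z) of spice_turmeric between 0.035 and 0.046 m and distance of each of tumbler_a, rice_bowl from where it was at the start of the episode below 0.02 m); the robot touches nothing.
It fails at once if the fingers push on the wooden disc or its boss instead of a spoke (more than 2 N) (contact force between the fingers and turntable_c0 above 2 N or contact force between the fingers and turntable_c1 above 2 N or contact force between the fingers and turntable_c2 above 2 N).
It fails at once if a spoke is pinched or forced (more than 20 N between fingers and turntable) (contact force between the fingers and turntable above 20 N).
It fails at once if a jar on the tray is touched by the robot (more than 1 N) (contact force between any of the fingers, the arm and jam_jar above 1 N or contact force between any of the fingers, the arm and spice_paprika above 1 N or contact force between any of the fingers, the arm and spice_cumin above 1 N or contact force between any of the fingers, the arm and spice_turmeric above 1 N).
It fails at once if a jar is lifted more than 15 mm off the tray or tipped over 0.35 rad (height (world z) of any of jam_jar, spice_paprika, spice_cumin, spice_turmeric above 0.055 m or angle between any of jam_jar, spice_paprika, spice_cumin, spice_turmeric's own z axis and vertical above 0.35 rad).
It fails at once if the near tumbler or the bowl is moved more than 20 mm (distance of any of tumbler_a, rice_bowl from where it was at the start of the episode above 0.02 m).
It also fails if it takes over 67 s, if anything falls off the work surface, if the arm or the gripper's body presses on something with over 40 N, if the wrist force passes 120 N, or if a joint passes its speed limit or range.

### The arm

A 6-joint arm with a two-finger parallel gripper is mounted at the origin on a cart in front of the work surface, level with it; the furniture and walls round the work are solid. World frame = base frame: x ahead of the robot, y to its left, z up, the work surface at z = 0. Lengths are in m, angles in rad, forces in N, time in s.
With the tool pointing down it reaches from about 0.35 to 0.975 m from the base axis. Payload 4.9 kg.
Tool frame: the origin (TCP) lies on the mounting face of the last link; the fingertips stand 173 mm ahead of it and the grasp point (between the pads) lies 155 mm ahead of it; z points along the fingers, y is the line along which they close (so a half turn about z gives the same grasp; the last joint's range is limited). The gripper opens to 85 mm and grips with 20 to 120 N. Pads are 22 mm wide; open, the fingers measure 114 mm over their backs; the gripper's body (76 mm by 85 mm) begins 54 mm behind the grasp point. The pads swing forward as they close: fully open they stand 13 mm farther back than shut.
Start: joints at [-1.226, 0.053, 1.613, -0, 1.476, -0.119], TCP at [0.28, -0.559, 0.405] pointing down, gripper open.
Joint ranges: [-3.01, 3.01], [-1.01, 2.22], [0.06, 2.58], [-1.02, 4.17], [0.09, 2.62], [-3.14, 3.14]. Speed limits (rad/s): [2.57, 2.57, 3.14, 3.14, 3.14, 3.14].

### API

Orientations are given as a rotation vector (axis times angle).
In Python, from station import monitor, eyes, finish_job gives the robot as it stands. The module is installed in compiled form; this text tells all that it offers.
- The arm moves only by the tool step_arm, never from a script. Its argument "commands" is a list of rows, each a list of 3 entries, a list of its own where there are three numbers: the opening in per cent of the stroke, from 0 (shut) to 100 (fully open), then the shift along the tool's x, y, z in mm, then the turn about the tool's z in degrees. In form: [[hand, [x, y, z], yaw], ...]. A call has 1 to 12 rows; each row is the pose to reach, as a shift and turn from the pose commanded when the call began, along the tool's axes at that moment; what a row does not reach only later rows make up. A row lasts 1/8 s, in which the tool goes at most 62.5 mm and 10.7 degrees, less where a joint would pass 70% of its speed; a pose out of reach is approached as far as the arm can. A call with a gripper value outside its range is refused whole. The fingers move at their own pace and stop on an object; "squeeze" is the grip in N (left out, the last holds). Time passes only in rows, so rows that repeat a pose let the fingers close. It gives the time, the measured TCP pose, the force, the opening and the grip force at its end, in the units of the state.
- monitor.get_obs(): the state, without advancing time (a new reading comes with each control period).
- eyes.get_image(name): name is "scene" or "top"; returns the picture (420x560x3 uint8, red, green, blue); there is no depth.
- eyes.camera_info(name): a dict with "camera_matrix" (3x3 intrinsics, pixels), "extrinsics" (4x4, takes a point from camera to world coordinates). Camera axes: x right, y down, z forward; pixel columns grow to the right and rows downward; lengths in m; the calibration is good to about 2 mm. A picture is of the moment at which its call begins. camera_info takes no time and is no camera call.
- finish_job(): hands the job in; it is judged then, once.
The state is a dict: "t": time; "q": joint angles; "dq": joint speeds; "effort": joint torques, N m; "tool_pos": TCP position; "tool_rot": TCP orientation; "contact_force": force on the tool from outside, world axes, zero at the start; "wrist_torque": the same for the moment, N m; "opening": finger opening in m; "grip_force": force on a finger pad.
Only numpy, scipy, OpenCV 4.12 (cv2) and the standard library are available. Lean on these libraries where they do the work, as an engineer would, in place of code of your own. Each camera call takes 0.05 s, during which the arm holds its last target. There are 200 camera calls.

## Working session

There is one attempt and no reset: what is moved stays moved. The work goes in short steps, Python scripts to look and compute and a tool call to move; the robot and the scene stay as the last step left them, time stands still between calls to the robot, and variables do not carry over. Pictures are saved under pics/ and viewed, at most 10 in all, crops included, and the job is handed in when it is done.

Besides the shell and the picture viewer there is one more tool, called by a JSON object that holds its "name" and its "arguments", one argument or row to a line. step_arm: Moves the arm, as the interface text tells. Its arguments: {"type":"object","properties":{"commands":{"type":"array"},"squeeze":{"type":"number"}},"required":["commands"]}

```bash
mkdir -p pics; cat > h.py <<'E'
import numpy as np, cv2
from station import monitor, eyes
from scipy.spatial.transform import Rotation as R
def snap(name,f):
    im=eyes.get_image(name); cv2.imwrite('pics/'+f,im[:,:,::-1]); return im
def pt(name,u,v,z):
    c=eyes.camera_info(name); K=np.array(c['camera_matrix']); T=np.array(c['extrinsics'])
    d=T[:3,:3]@np.linalg.solve(K,[u,v,1]); o=T[:3,3]
    return o+d*(z-o[2])/d[2]
def px(name,p):
    c=eyes.camera_info(name); K=np.array(c['camera_matrix']); T=np.linalg.inv(np.array(c['extrinsics']))
    q=K@(T[:3,:3]@np.array(p)+T[:3,3]); return q[:2]/q[2]
E
python3 - <<'E'
from h import *
snap('top','t0.png'); snap('scene','s0.png')
o=monitor.get_obs(); print(o['tool_pos'],R.from_rotvec(o['tool_rot']).as_matrix().round(3),o['opening'],o['t'])
E
```

```text
[ 0.27951444 -0.55872872  0.40355726] [[ 0.894  0.447 -0.001]
 [ 0.447 -0.894  0.002]
 [ 0.    -0.002 -1.   ]] 0.08531977560371014 0.1
```

View pics/t0.png

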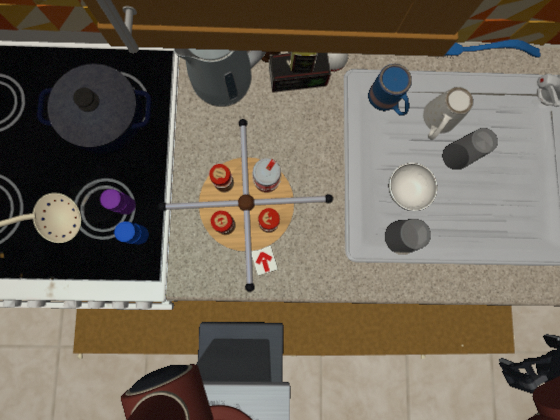

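View pics/s0.png

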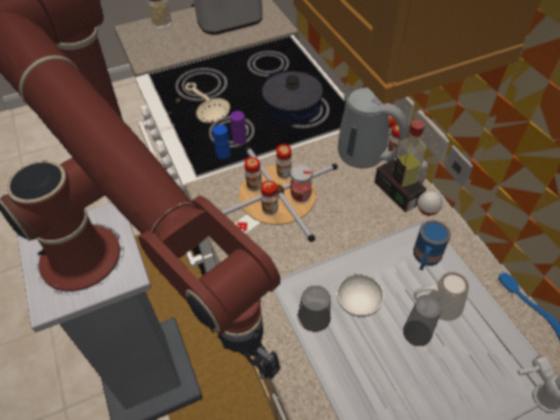

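The top view shows the axis boss at about (246,203) and balls at (243,123), (328,198), (250,287) and (162,207). The jam jar's grey lid is at (266,172) and the arrow at (264,261). The scene view agrees with this.

```bash
python3 - <<'E'
from h import *
im=cv2.imread('pics/t0.png')
cv2.imwrite('pics/c0.png',cv2.resize(im[110:300,150:340],None,fx=3.1,fy=3.1,interpolation=cv2.INTER_CUBIC))
b=[pt('top',*p,0.05) for p in [(243,123),(328,198),(250,287),(162,207)]]
ax=np.mean([b[0],b[1],b[2],b[3]],0); print('axis',ax, pt('top',246,203,.066))
for q in b: d=q-ax; print(q.round(3),np.hypot(d[0],d[1]).round(3),np.degrees(np.arctan2(d[1],d[0])).round(1))
for n,u,v,z in [('jam',267,173,.148),('arrow',264,261,.005),('tumbler',408,236,.05)]:
    q=pt('top',u,v,z);d=q-ax; print(n,q.round(3),np.hypot(d[0],d[1]).round(3),np.degrees(np.arctan2(d[1],d[0])).round(1))
E
```

```text
axis [ 0.5645558  -0.04944125  0.05      ] [ 0.56104638 -0.05026521  0.066     ]
[ 0.756 -0.037  0.05 ] 0.192 3.7
[ 0.579 -0.24   0.05 ] 0.191 -85.6
[ 0.373 -0.064  0.05 ] 0.192 -175.8
[0.55  0.143 0.05 ] 0.193 94.3
jam [ 0.614 -0.097  0.148] 0.068 -43.9
arrow [ 0.431 -0.094  0.005] 0.141 -161.6
tumbler [ 0.494 -0.426  0.05 ] 0.383 -100.6
```

View pics/c0.png

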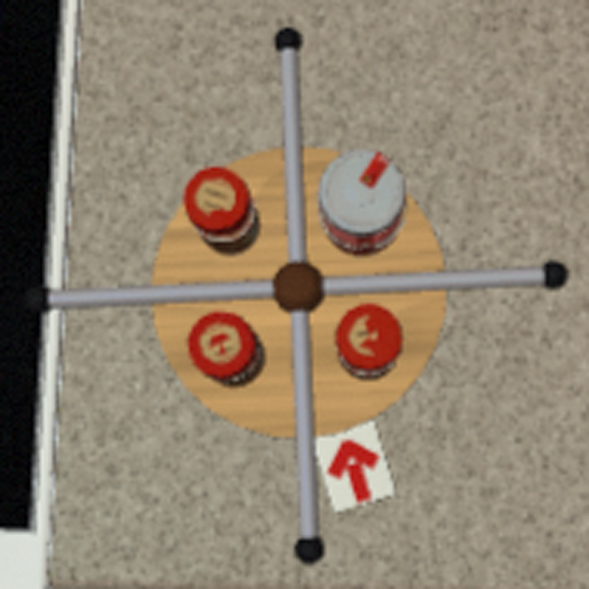

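```bash
python3 - <<'E'
from h import *
print('cabinet edge',pt('top',250,45,.5), pt('top',250,55,.5)); print(monitor.get_obs()['contact_force'])
E
```

```text
cabinet edge [ 0.69978525 -0.07165185  0.5       ] [ 0.6862523  -0.07200227  0.5       ]
[-0.32676904  0.34677139  0.57399582]
```

{"name": "step_arm", "arguments": {
  "commands": [
    [0, [20, -7, 0], -3],
    [0, [60, -21, 0], -10],
    [0, [110, -38, 0], -18],
    [0, [160, -55, 0], -26],
    [0, [210, -73, 0], -34],
    [0, [260, -90, 0], -42],
    [0, [310, -107, 0], -50],
    [0, [360, -125, 0], -57],
    [0, [400, -139, 0], -62],
    [0, [430, -149, 0], -66],
    [0, [450, -156, 0], -68],
    [0, [450, -156, 0], -68]
  ],
  "squeeze": 20
}}

```text
t: 1.6
tool_pos: [0.6128, -0.2167, 0.4045]
tool_rot: [-2.128, -2.31, 0.0]
contact_force: [0.1, -0.0, -0.0]
opening: 0.0004
grip_force: 0.0
```

{"name": "step_arm", "arguments": {
  "commands": [
    [0, [0, 0, 15], 0],
    [0, [0, 0, 40], 0],
    [0, [0, 0, 70], 0],
    [0, [0, 0, 100], 0],
    [0, [0, 0, 125], 0],
    [0, [0, 0, 142], 0],
    [0, [0, 0, 155], 0],
    [0, [0, 0, 165], 0],
    [0, [0, 0, 175], 0],
    [0, [0, 0, 185], 0],
    [0, [0, 0, 195], 0],
    [0, [0, 0, 195], 0]
  ]
}}

```text
t: 3.1
tool_pos: [0.6119, -0.2179, 0.2084]
tool_rot: [-2.13, -2.307, 0.001]
contact_force: [-0.1, -0.2, 0.0]
opening: -0.0004
grip_force: 0.0
```

```bash
python3 - <<'E'
from h import *
im=snap('top','t1.png'); s=snap('scene','s1.png')
a=cv2.resize(im[110:300,150:340],(500,500)); b=cv2.resize(s[120:270,190:360],(300,265)); c=np.zeros((500,800,3),np.uint8); c[:,:500]=a; c[:265,500:]=b
cv2.imwrite('pics/m1.png',c[:,:,::-1]); o=monitor.get_obs(); print(o['tool_pos'],o['contact_force'],o['q'],o['t'])
E
```

```text
[ 0.61235398 -0.21811926  0.20973857] [-0.62176731 -0.07896402 -0.25579476] [-4.56584802e-01  2.95284496e-01  1.68402806e+00  2.06767081e-05
  1.16219402e+00 -5.36452971e-01] 3.2
```

View pics/m1.png

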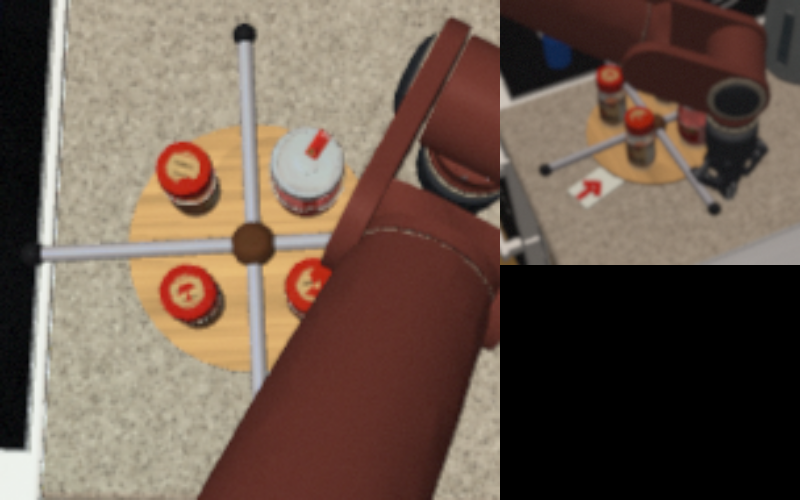

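Finger is down behind the right-hand spoke and clear of everything. Next I tabulate the arc in tool axes.

```bash
cat > arc.py <<'E'
import numpy as np,sys
r,d0,d1=map(float,sys.argv[1:4])
for a in map(float,sys.argv[4:]):
    t=np.radians(a); c=np.array([r,-d0]); v=np.array([-r,d1]); p=c+np.array([[np.cos(t),-np.sin(t)],[np.sin(t),np.cos(t)]])@v
    print(a,p.round(1),end='; ')
print()
E
python3 arc.py 172 34.5 21.5 1 3 6 9.5 13 17 21 25 29
python3 arc.py 172 21.5 21.5 4 8 12 16 20 24 28 32 36 40 44 48
```

```text
1.0 [ -0.3 -16. ]; 3.0 [ -0.9 -22. ]; 6.0 [ -1.3 -31.1]; 9.5 [ -1.2 -41.7]; 13.0 [ -0.4 -52.2]; 17.0 [  1.2 -64.2]; 21.0 [  3.7 -76.1]; 25.0 [  7.  -87.7]; 29.0 [ 11.1 -99.1]; 
4.0 [ -1.1 -12.1]; 8.0 [ -1.3 -24.1]; 12.0 [ -0.7 -36.2]; 16.0 [  0.7 -48.2]; 20.0 [  3.  -60.1]; 24.0 [  6.1 -71.8]; 28.0 [ 10.  -83.3]; 32.0 [ 14.7 -94.4]; 36.0 [  20.2 -105.2]; 40.0 [  26.4 -115.6]; 44.0 [  33.3 -125.5]; 48.0 [  40.9 -134.9];
```

{"name": "step_arm", "arguments": {
  "commands": [
    [0, [0, -5, 0], 0],
    [0, [0, -10, 0], 0],
    [0, [0, -13, 0], 0],
    [0, [-0.3, -16, 0], 1],
    [0, [-0.9, -22, 0], 3],
    [0, [-1.3, -31.1, 0], 6],
    [0, [-1.2, -41.7, 0], 9.5],
    [0, [-0.4, -52.2, 0], 13],
    [0, [1.2, -64.2, 0], 17],
    [0, [3.7, -76.1, 0], 21],
    [0, [7, -87.7, 0], 25],
    [0, [11, -99, 0], 29]
  ]
}}

```text
t: 4.7
tool_pos: [0.5122, -0.2151, 0.2099]
tool_rot: [2.644, 1.696, 0.001]
contact_force: [0.4, -0.0, -0.7]
opening: 0.0002
grip_force: 0.4
```

```bash
python3 - <<'E'
from h import *
o=monitor.get_obs(); p=o['tool_pos'][:2]-np.array([.5645,-.0494]); M=R.from_rotvec(o['tool_rot']).as_matrix()
print(o['contact_force'],o['tool_pos'],'axis in tool',M[:2,:2].T@-p*1000)
E
```

```text
[ 0.38529516 -0.04087296 -0.67598804] [ 0.51220464 -0.21507682  0.20987012] axis in tool [172.39460365 -21.53401584]
```

{"name": "step_arm", "arguments": {
  "commands": [
    [0, [-1.1, -12.1, 0], 4],
    [0, [-1.3, -24.1, 0], 8],
    [0, [-0.7, -36.2, 0], 12],
    [0, [0.7, -48.2, 0], 16],
    [0, [3, -60.1, 0], 20],
    [0, [6.1, -71.8, 0], 24],
    [0, [10, -83.3, 0], 28],
    [0, [14.7, -94.4, 0], 32],
    [0, [20.2, -105.2, 0], 36],
    [0, [26.4, -115.6, 0], 40],
    [0, [33.3, -125.5, 0], 44],
    [0, [41, -135, 0], 48]
  ]
}}

```text
t: 6.2
tool_pos: [0.4063, -0.1218, 0.2099]
tool_rot: [3.105, 0.474, 0.0]
contact_force: [0.3, -0.5, 0.5]
opening: -0.0004
grip_force: 0.4
```

```bash
python3 - <<'E'
from h import *
im=snap('top','t2.png'); s=snap('scene','s2.png')
a=cv2.resize(im[110:300,150:340],(500,500)); b=cv2.resize(s[120:270,190:360],(300,265)); c=np.zeros((500,800,3),np.uint8); c[:,:500]=a; c[:265,500:]=b
cv2.imwrite('pics/m2.png',c[:,:,::-1])
o=monitor.get_obs(); p=o['tool_pos'][:2]-np.array([.5645,-.0494]); M=R.from_rotvec(o['tool_rot']).as_matrix()
print(o['contact_force'],o['tool_pos'],o['q'],'axis in tool',M[:2,:2].T@-p*1000)
E
```

```text
[ 0.31671612  0.3617934  -0.23651681] [ 0.40606069 -0.12127936  0.20946236] [-4.66222418e-01 -2.36748256e-01  2.22922131e+00 -5.30299887e-05
  1.14965800e+00  7.97866763e-01] axis in tool [172.74773753 -20.68505177]
```

View pics/m2.png

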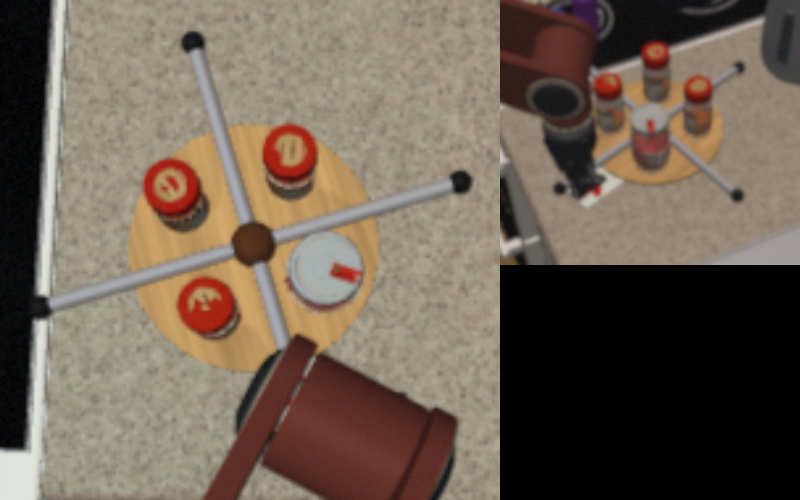

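The tray has turned with the finger, and all jars stand. Balls are at crop (193,41), (460,181) and (40,307), and the jam lid is at (325,270).

```bash
python3 - <<'E'
from h import *
ax=np.array([.5645,-.0494,0]); k=190/500
for n,u,v,z in [('b',193,41,.05),('b',460,181,.05),('b',40,307,.05),('jam',326,270,.148)]:
    q=pt('top',150+u*k,110+v*k,z);d=q-ax; print(n,q.round(3),np.hypot(d[0],d[1]).round(3),np.degrees(np.arctan2(d[1],d[0])).round(1))
E
python3 arc.py 172.5 21 21 4 8 12 16 20 24 28 31 33 34
```

```text
b [0.749 0.01  0.05 ] 0.193 17.7
b [ 0.625 -0.233  0.05 ] 0.193 -71.8
b [0.505 0.133 0.05 ] 0.192 108.0
jam [ 0.53  -0.113  0.148] 0.072 -118.5
4.0 [ -1.  -12.1]; 8.0 [ -1.2 -24.2]; 12.0 [ -0.6 -36.3]; 16.0 [  0.9 -48.4]; 20.0 [  3.2 -60.3]; 24.0 [  6.4 -72. ]; 28.0 [ 10.3 -83.4]; 31.0 [ 13.8 -91.8]; 33.0 [ 16.4 -97.3]; 34.0 [  17.7 -100.1];
```

{"name": "step_arm", "arguments": {
  "commands": [
    [0, [-0.7, -6, 0], 2],
    [0, [-1.1, -15, 0], 5],
    [0, [-1.1, -27, 0], 9],
    [0, [-0.3, -39, 0], 13],
    [0, [1.3, -51, 0], 17],
    [0, [3.9, -63, 0], 21],
    [0, [7.4, -75, 0], 25],
    [0, [11.5, -86, 0], 29],
    [0, [16.4, -97, 0], 33],
    [0, [22, -108, 0], 37],
    [0, [25, -113, 0], 39],
    [0, [26.8, -116, 0], 40]
  ]
}}

```text
t: 7.8
tool_pos: [0.3975, -0.0033, 0.2098]
tool_rot: [3.081, -0.611, 0.001]
contact_force: [0.1, -2.1, -0.2]
opening: -0.0002
grip_force: 0.4
```

```bash
python3 - <<'E'
from h import *
im=snap('top','t3.png')
cv2.imwrite('pics/m3.png',cv2.resize(im[110:300,150:340],(570,570))[:,:,::-1])
o=monitor.get_obs(); p=o['tool_pos'][:2]-np.array([.5645,-.0494]); M=R.from_rotvec(o['tool_rot']).as_matrix()
print(o['contact_force'],o['tool_pos'],o['t'],'axis in tool',M[:2,:2].T@-p*1000)
E
```

```text
[ 0.15976083 -0.04906919  0.10709905] [ 0.39748217 -0.00313892  0.20983145] 7.85 axis in tool [172.02560749 -21.02930934]
```

View pics/m3.png

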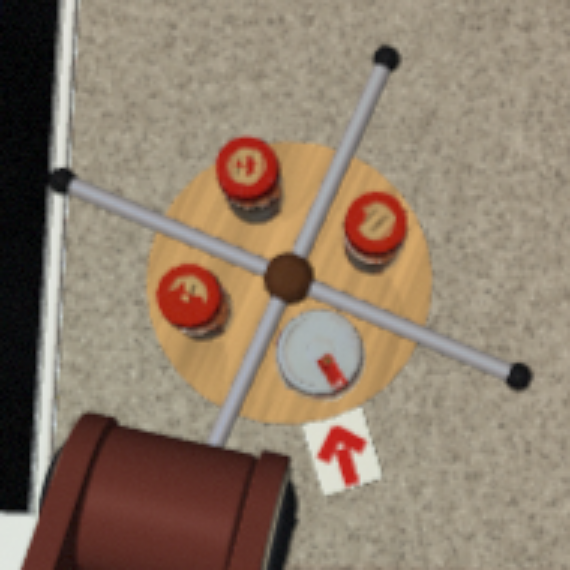

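All jars stand and the jam jar is nearly at the arrow. The lid centre is at crop (320,351), the arrow's middle at about (344,455), and balls at (387,57), (62,180) and (518,376).

```bash
python3 - <<'E'
from h import *
b=[pt('top',150+u/3,110+v/3,.05) for u,v in [(387,57),(62,180),(518,376)]]
ax=(b[1]+b[2])/2; print(ax)
ax=np.array([.5645,-.0494,0])
for n,u,v,z in [('b',387,57,.05),('b',62,180,.05),('b',518,376,.05),('jam',320,351,.148),('arrow',344,455,.005),('tip',342,426,.005),('tail',350,485,.005),('outer edge',354,487,.004)]:
    q=pt('top',150+u/3,110+v/3,z);d=q-ax; print(n,q.round(3),np.hypot(d[0],d[1]).round(3),np.degrees(np.arctan2(d[1],d[0])).round(1))
E
python3 arc.py 172 21 21 1 2 3 4
```

```text
[ 0.56469474 -0.04977172  0.05      ]
b [ 0.744 -0.123  0.05 ] 0.194 -22.4
b [0.638 0.128 0.05 ] 0.192 67.6
b [ 0.492 -0.228  0.05 ] 0.193 -112.2
jam [ 0.5   -0.078  0.148] 0.071 -156.5
arrow [ 0.43  -0.095  0.005] 0.143 -161.1
tip [ 0.452 -0.093  0.005] 0.12 -158.6
tail [ 0.406 -0.101  0.005] 0.166 -162.0
outer edge [ 0.405 -0.104  0.004] 0.169 -161.2
1.0 [-0.3 -3. ]; 2.0 [-0.6 -6. ]; 3.0 [-0.9 -9. ]; 4.0 [ -1. -12.];
```

{"name": "step_arm", "arguments": {
  "commands": [
    [0, [-0.3, -3, 0], 1],
    [0, [-0.6, -6, 0], 2],
    [0, [-0.9, -9, 0], 3],
    [0, [-1, -12, 0], 4],
    [0, [-1, -12, 0], 4],
    [0, [-4, -5, 0], 4],
    [0, [-8, 3, 0], 4],
    [0, [-8, 3, -20], 4],
    [0, [-8, 3, -60], 4],
    [0, [-8, 3, -110], 4],
    [0, [-8, 3, -150], 4],
    [0, [-8, 3, -170], 4]
  ]
}}

```text
t: 9.35
tool_pos: [0.3885, -0.0034, 0.3826]
tool_rot: [-3.058, 0.719, -0.007]
contact_force: [-0.2, -1.0, 0.4]
opening: 0.0003
grip_force: 0.0
```

```bash
python3 - <<'E'
from h import *
im=snap('top','t4.png')
cv2.imwrite('pics/m4.png',cv2.resize(im[110:300,150:340],(570,570))[:,:,::-1])
o=monitor.get_obs(); print(o['tool_pos'],o['contact_force'],o['t'])
E
```

```text
[ 0.38892791 -0.00345494  0.38457117] [0.64336324 0.38868213 2.09398642] 9.4
```

View pics/m4.png

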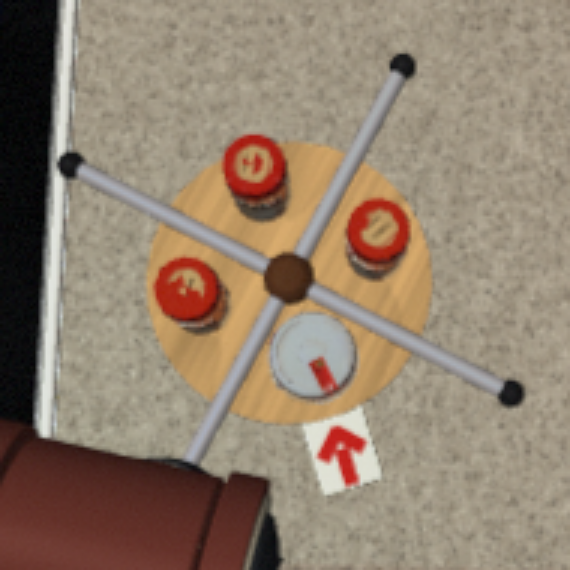

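The lid is now at crop (313,355), and the finger is up and clear.

```bash
python3 - <<'E'
from h import *
ax=np.array([.5645,-.0494,0]);
for u,v in [(313.5,355)]:
    d=pt('top',150+u/3,110+v/3,.148)-ax; a=np.degrees(np.arctan2(d[1],d[0])); r=np.hypot(*d[:2]); print(a,r,'side mm',1e3*r*np.sin(np.radians(a+161.3)))
for u,v in [(401,66),(71,164),(511,392)]:
    d=pt('top',150+u/3,110+v/3,.05)-ax; print(np.degrees(np.arctan2(d[1],d[0])))
print(monitor.get_obs()['contact_force'])
E
```

```text
-160.57753455332247 0.07178493488962039 side mm 0.9051410275042843
-26.333433631430974
63.327626812473326
-116.20040085566691
[0.64336324 0.38868213 2.09398642]
```

{"name": "step_arm", "arguments": {
  "commands": [
    [0, [-10, 0, -10], 0],
    [0, [-10, 0, -10], 0],
    [0, [-10, 0, -10], 0],
    [0, [-10, 0, -10], 0]
  ]
}}

```text
t: 9.9
tool_pos: [0.3796, 0.0015, 0.3887]
tool_rot: [3.058, -0.718, -0.003]
contact_force: [0.2, 0.2, -0.5]
opening: -0.0
grip_force: 0.0
```

The jam jar is about 1 mm off the arrow line (12 mm allowed), and the robot touches nothing.

```bash
python3 -c "
from station import finish_job
print(finish_job())"
```

```text
the job is handed in; nothing more can be done
None
```

The job is handed in: I turned the tray until the jam jar stood, by my camera measurement, about 1 mm off the arrow line (12 mm allowed), with all four jars standing and the finger withdrawn; no verdict came back.

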